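# Fasten the incubator filter cover with a push rivet

### The arm

A 6-joint arm with a two-finger parallel gripper is mounted at the origin on the work surface. World frame = base frame: x ahead of the robot, y to its left, z up, the work surface at z = 0. Lengths are in m, angles in rad, forces in N, time in s.
With the tool pointing down it reaches from about 0.225 to 0.875 m from the base axis. Payload 3.4 kg.
Tool frame: the origin (TCP) lies at the very end of the fingers, on their centre line; the grasp point (between the pads) lies 19 mm behind it (grip_depth is the distance from the TCP to the grasp point, in m); x points along the fingers, z is the direction in which the jaws open and shut, and the axes are right-handed (so a half turn about x gives the same grasp; the last joint's range is limited). The gripper opens to 85 mm and grips with 20 to 120 N. Pads are 22 mm wide; open, the fingers measure 114 mm over their backs; the gripper's body (76 mm by 85 mm) begins 54 mm behind the grasp point. The pads swing forward as they close: fully open they stand 13 mm farther back than shut.
Start: joints at [1.007, 0.276, 1.505, -0, 1.361, -0.121], TCP at [0.246, 0.52, 0.231] pointing down, gripper open.
Joint ranges: [-2.89, 2.89], [-0.75, 2.08], [0.22, 2.7], [-1.18, 4.32], [0.11, 2.71], [-2.7, 2.7]. Speed limits (rad/s): [2.57, 2.57, 3.14, 3.14, 3.14, 3.14].

### API

Orientations are given as a unit quaternion [w, x, y, z].
In Python, from rig import get_state, get_image, sign_off, grip_depth gives the robot as it stands. The module is installed in compiled form; this text tells all that it offers.
- The arm moves only by the tool arm_command, never from a script. Its argument "series" is a list of rows, each an object with "dp": the shift along the tool's x, y, z scaled (see below), a list of three; "angular": the turn, a rotation vector about the tool's x, y, z scaled (see below), a list of three; "gripper": the finger opening in mm, from 0 to 85.4. A call has exactly 8 rows; each row shifts and turns the pose as measured when the row begins, along the tool's axes as they then stand; what a row does not reach is not made up. The controller multiplies each number of a shift by 0.12 m and each number of a turn by 90 degrees. A row lasts 1/8 s, in which the tool goes at most 62.5 mm and 10.7 degrees, less where a joint would pass 70% of its speed; a pose out of reach is approached as far as the arm can. A call with a number of a shift or a turn outside -1 to 1 is refused whole. A call with a gripper value outside its range is refused whole. The fingers move at their own pace and stop on an object; "grip_force" is the grip in N (left out, the last holds). Time passes only in rows, so rows that do not move let the fingers close, or fill a call up. It gives the time, the measured TCP pose, the force and the opening at its end, in the units of the state.
- get_state(): the state, without advancing time (a new reading comes with each control period).
- get_image(name): name is "scene" or "top" or "wrist"; returns a dict with "image" (480x640x3 uint8, blue, green, red), "depth" (480x640 float32, m along the optical axis (not along the pixel's ray), 0 where there is no reading), "mtx" (3x3 intrinsics, pixels), "view" (4x4, takes a point from world to camera coordinates); the wrist camera has in their place "mount" (4x4, takes a point from camera to tool coordinates, whose origin is the TCP and whose axes are the tool frame's). Camera axes: x right, y up, looking along -z (the intrinsics and any distortion apply to the point x, -y, -z); pixel columns grow to the right and rows downward; lengths in m; the calibration is good to about 2 mm. A picture is of the moment at which its call begins: read the wrist's pose just before it.
- sign_off(): hands the job in, once; it reports no verdict.
The state is a dict: "clock": time; "qpos": joint angles; "qd": joint speeds; "effort": joint torques, N m; "position": TCP position; "ee_rot": TCP orientation; "contact_force": force on the tool from outside, world axes, zero at the start; "moment": the same for the moment, N m; "width": finger opening in m.
Only numpy, scipy, OpenCV 4.12 (cv2) and the standard library are available. Lean on these libraries where they do the work, as an engineer would, in place of code of your own. Each camera call takes 0.05 s, during which the arm holds its last target. There are 200 camera calls.

### The job

One rivet is missing from the white cover of the incubator's filter module. Take the fresh push rivet (the one in the blue rack whose orange pin still stands up), seat it fully in the cover's open hole with its pin still up, then gently push the pin down until it is flush so that the rivet locks; do not force the cover, which cracks, and leave the spent rivets and everything else on the bench where they are.

Things in the scene. Friction and masses are not known exactly. Their poses are not given: they have to be found in the camera images.
- rivet_grip (a point): Fresh push rivet, 30 g: black body, orange pin up, upright in a hole of the rack. Point on its axis, mid-height of the part to grip: the round collar, 20 mm wide, from 4.5 mm below to 4.5 mm above it. Below the collar a flange 28 mm wide, 3 mm thick, underside (the seat) 7.5 mm below this point; then a shank 12 mm thick, 20 mm long, its last 10 mm tapering to 6 mm. z is up the axis.
- pin_top (a point): Top centre of the rivet's orange pin, which is 12 mm thick and at first stands 6 to 8 mm above the collar; it moves with the pin. Pushed home, it is level with the collar's top, 4.5 mm above rivet_grip.
- pin (a joint): How far the pin is pushed into the rivet, in m: 0 is fully up (8 mm proud), 0.008 is flush (end stop); it starts at 0 to 0.002. It slides only when pushed with 11 N at first, rising to 14 N near flush, and stays where it is left. Seat the rivet before pushing its pin.
- hole (a point): Centre of the open hole at the cover's top face (66 to 81 mm above the bench): a through hole 13.5 mm wide, 30 mm from the two nearest edges of the cover, with room for the shank below. z points up, x and y along the cover's edges. A seated rivet's rivet_grip is 7.5 mm above this point.
- cover: White vented cover, 205 x 165 x 6 mm, origin mid-underside. Loose on its gasket: pushed with 8 N it sinks, by an unknown 0 to 11 mm, till it bears, then 1 mm per 25 N. It cracks if it, or the rivet in it, is pressed with over 25 N. Open hole at (-72, -52) mm; the other corners (-72, 52), (72, -52), (72, 52) mm hold set rivets (black, collar 20 mm wide, 12 mm high, flush orange pin).
- housing: Aluminium tray of the filter module with teal stripes, 200 x 160 x 60 mm, fixed to the bench, carrying the cover; origin at the centre of its underside.
- rack: Blue rivet rack, fixed, 200 mm (its x) x 70 mm (its y) x 40 mm high, origin at the centre of its underside; three holes along its x at -65, 0 and 65 mm, 14 mm wide and 30 mm deep. Each holds an upright rivet whose flange rests on the rack's top.
- spent_a: Spent rivet in the rack, same black body with a flush grey pin; leave it. Origin at the middle of the flange's underside.
- spent_b: Second spent rivet in the rack, as the first; leave it.
- medium: Amber bottle with a red cap, 68 mm across, 170 mm high, origin under its base; leave it.
- dishes: Stack of clear culture dishes, 90 mm across, 30 mm high, origin under its base; leave it.
- prytool: Small screwdriver with a yellow handle, 200 mm long, lying on the bench, origin under its middle; leave it.
- flask: Flat pink culture flask with a blue cap, 110 x 75 x 32 mm, origin under its middle; leave it.
- jar: Glass jar with a white cap, 60 mm across, 70 mm high, origin under its base; leave it.

How it is judged:
On the way, in this order (a step that is already met when the one before it is completed fails the run):
1. the fresh rivet sits fully in the open hole, its pin still up (horizontal distance between rivet_grip and hole below 0.003 m and z of rivet_grip in the frame of hole between 0.005 and 0.0095 m and angle between rivet_grip's own z axis and vertical below 0.12 rad and value of joint pin below 0.004 m), for 0.2 s.
2. the seated rivet's pin is pushed flush (horizontal distance between rivet_grip and hole below 0.003 m and z of rivet_grip in the frame of hole between 0.005 and 0.0095 m and angle between rivet_grip's own z axis and vertical below 0.12 rad and value of joint pin above 0.0065 m), for 0.2 s.
At the end, for the whole second after the job is handed in: The fresh rivet stands upright (within 0.12 rad) in the cover's open hole, its axis within 3 mm of the hole's, its flange down on the cover within 2 mm, and its pin within 1.5 mm of flush (all of step 2); the robot touches nothing.
It fails at once if the cover is pressed with more than 25 N, directly or through the rivet (contact force between cover and anything else above 25 N).
It fails at once if the pin is pushed in by more than 4 mm while the rivet is not seated in the hole (value of joint pin above 0.004 m and (horizontal distance between rivet_grip and hole above 0.004 m or z of rivet_grip in the frame of hole above 0.011 m)).
It fails at once if a spent rivet is moved by more than 30 mm (distance of any of spent_a, spent_b from where it was at the start of the episode above 0.03 m).
It fails at once if something else on the bench is moved by more than 30 mm (distance of any of medium, dishes, prytool, flask, jar from where it was at the start of the episode above 0.03 m).
It also fails if it takes over 48 s, if anything falls off the work surface, if the arm or the gripper's body presses on something with over 40 N, if the wrist force passes 120 N, or if a joint passes its speed limit or range.

## Working session

There is one attempt and no reset: what is moved stays moved. The work goes in short steps, Python scripts to look and compute and a tool call to move; the robot and the scene stay as the last step left them, time stands still between calls to the robot, and variables do not carry over. Pictures are saved under pics/ and viewed, about 8 in all and at most 12, crops included, and the job is handed in when it is done.

Besides the shell and the picture viewer there is one more tool, called as name(argument=value, ...) on one line, values as JSON. arm_command: Moves the arm, as the interface text tells. Its arguments: {"type":"object","properties":{"series":{"type":"array","items":{"type":"object","properties":{"dp":{"type":"array","items":{"type":"number"}},"angular":{"type":"array","items":{"type":"number"}},"gripper":{"type":"number"}}}},"grip_force":{"type":"number"}},"required":["series"]}

```bash
mkdir -p pics; cat > h.py <<'E'
import numpy as np,cv2,json
from rig import get_state,get_image,grip_depth
from scipy.spatial.transform import Rotation as R
def T(s):
    q=s['ee_rot'];M=np.eye(4);M[:3,:3]=R.from_quat([q[1],q[2],q[3],q[0]]).as_matrix();M[:3,3]=s['position'];return M
def cap(n):
    s=get_state();d=get_image(n)
    d['c2w']=np.linalg.inv(d['view']) if 'view' in d else T(s)@d['mount']
    return d
def p2w(d,u,v,z=None):
    K=d['mtx'];r=np.array([(u-K[0,2])/K[0,0],-(v-K[1,2])/K[1,1],-1.]);C=d['c2w'];w=C[:3,:3]@r;o=C[:3,3]
    t=d['depth'][int(round(v)),int(round(u))] if z is None else (z-o[2])/w[2]
    return o+t*w
def save(n,d):
    cv2.imwrite(f'pics/{n}.png',d['image']);np.savez(f'pics/{n}.npz',**{k:v for k,v in d.items()})
def load(n): 
    f=np.load(f'pics/{n}.npz');return {k:f[k] for k in f.files}
E
python3 - <<'E'
from h import *
print(get_state(),grip_depth)
for n in('top','scene','wrist'):
    d=cap(n);save(n,d);print(n,{k:(v if np.size(v)<17 else v.shape) for k,v in d.items()})
E
```

```text
{'clock': 0.0, 'qpos': array([ 1.00702987e+00,  2.76586073e-01,  1.50613389e+00, -1.56179883e-05,
        1.36068600e+00, -1.20960595e-01]), 'qd': array([ 0.00145841, -0.00080817, -0.00041325,  0.00076035, -0.0015342 ,
        0.00019469]), 'effort': array([-1.30938904e-03, -4.16787279e+01, -2.45805860e+01, -2.38724979e-04,
        1.11536868e-02, -8.03194524e-06]), 'position': array([0.24608049, 0.51910048, 0.23044449]), 'ee_rot': array([ 0.59701667, -0.37827643,  0.59817045,  0.37771702]), 'contact_force': array([-0.39210067, -0.41450864,  1.03600326]), 'moment': array([ 0.02672365, -0.03638749,  0.00669421]), 'width': 0.08550894180380422} 0.0187
top {'image': (480, 640, 3), 'depth': (480, 640), 'mtx': array([[443.35489171,   0.        , 321.65563014],
       [  0.        , 443.35489171, 243.11593276],
       [  0.        ,   0.        ,   1.        ]]), 'view': array([[ 6.83212219e-02, -9.97663220e-01, -5.56817405e-04,
        -4.62342498e-02],
       [ 9.72624177e-01,  6.64822396e-02,  2.22670882e-01,
        -6.23270326e-01],
       [-2.22113531e-01, -1.57547208e-02,  9.74893516
[... 1306 characters left out ...]
[  0.        , 427.17241683, 245.93957119],
       [  0.        ,   0.        ,   1.        ]]), 'mount': array([[ 1.23221131e-04,  2.93767602e-01, -9.55876865e-01,
        -1.42847990e-01],
       [-6.73222882e-04,  9.55876680e-01,  2.93767459e-01,
         7.51792707e-02],
       [ 9.99999766e-01,  6.07319819e-04,  3.15555278e-04,
         3.21763649e-04],
       [ 0.00000000e+00,  0.00000000e+00,  0.00000000e+00,
         1.00000000e+00]]), 'c2w': array([[ 0.42907779, -0.86369235, -0.26443861,  0.17844146],
       [ 0.90326585,  0.40971113,  0.12746607,  0.55185825],
       [-0.00174802, -0.29355122,  0.95594175,  0.37339716],
       [ 0.        ,  0.        ,  0.        ,  1.        ]])}
```

View pics/top.png

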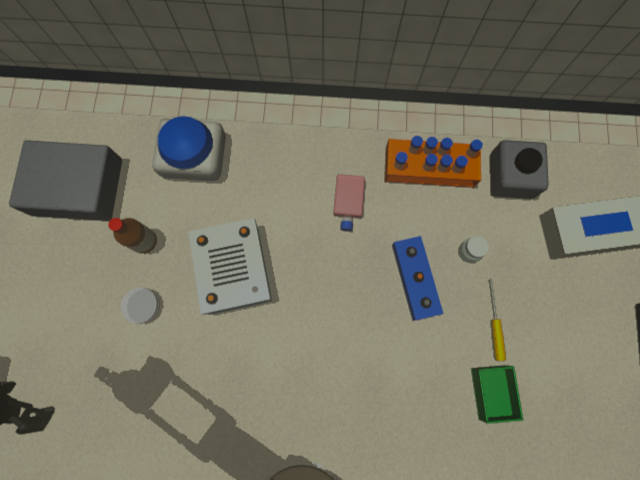

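View pics/scene.png

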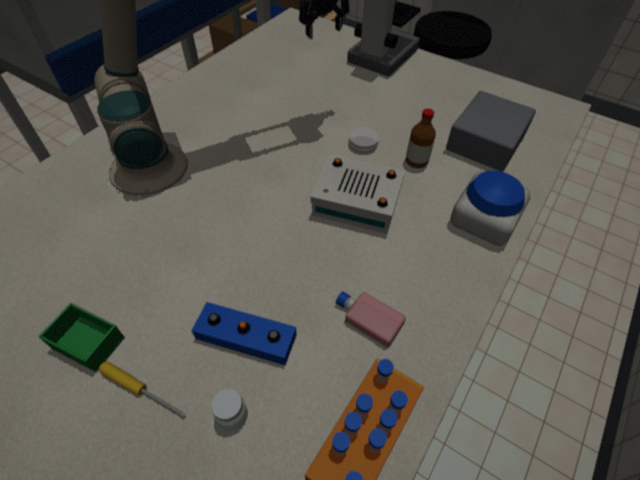

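Top view: the fresh rivet (orange pin) is in the middle rack hole at about (420,277), and the spent ones are at (412,252) and (426,302). The open hole is at (255,289). Set rivets are at (202,240), (244,231) and (211,298).

```bash
python3 - <<'E'
from h import *
d=load('top')
f=p2w(d,419.5,276.5,.059);a=p2w(d,412,251.5,.052);b=p2w(d,426.5,302,.052)
print('fresh',f,'spent',a,b,(a+b)/2,'rack ang',np.degrees(np.arctan2(*(b-a)[1::-1])))
for u,v in((255,289),(240,260),(215,285)): print(p2w(d,u,v))
h=p2w(d,255,289,.073)
r=[p2w(d,u,v,.084) for u,v in((202,240),(244,231),(211,298))]
print('hole',h,'set',r, 'hole from rivets',r[1]+r[2]-r[0])
x=r[1]-r[2]
s=get_state();M=T(s);print(M.round(3))
im=np.vstack([cv2.resize(d['image'][200:320,170:290],(480,480),interpolation=2)]);im2=cv2.resize(d['image'][220:330,370:480],(480,480),interpolation=2)
E
```

```text
fresh [ 0.56083642 -0.24592282  0.059     ] spent [ 0.62314978 -0.22769138  0.052     ] [ 0.50108341 -0.26543345  0.052     ] [ 0.5621166  -0.24656242  0.052     ] rack ang -162.81875588397403
[0.50948418 0.15798856 0.00387298]
[0.56907988 0.19016628 0.07351039]
[0.50477992 0.2431209  0.07304711]
hole [0.50178196 0.14698296 0.073     ] set [array([0.60983846, 0.28498529, 0.084     ]), array([0.63907384, 0.18619816, 0.084     ]), array([0.47246825, 0.24600777, 0.084     ])] hole from rivets [0.50170363 0.14722064 0.084     ]
[[-0.001 -0.904  0.428  0.246]
 [-0.001  0.428  0.904  0.519]
 [-1.     0.    -0.001  0.231]
 [ 0.     0.     0.     1.   ]]
```

```bash
cat >> h.py <<'E'
def plan(p,th,n,vmax=.06,rmax=10.):
    "n rows toward TCP p, jaw yaw th deg, tool down; prints scaled dp/angular"
    M=T(get_state());P=M[:3,3].copy();Q=R.from_matrix(M[:3,:3]);t=np.radians(th);c,s=np.cos(t),np.sin(t)
    G=R.from_matrix(np.array([[0,-s,c],[0,c,s],[-1,0,0]]))
    for i in range(n):
        e=np.array(p)-P;k=min(1,vmax/max(np.linalg.norm(e),1e-9));w=(Q.inv()*G).as_rotvec();a=np.linalg.norm(w);j=min(1,np.radians(rmax)/max(a,1e-9))
        dp=Q.inv().apply(e*k)/.12;w=w*j
        print(dp.round(3).tolist(),(np.degrees(w)/90).round(3).tolist())
        P=P+e*k;Q=Q*R.from_rotvec(w)
E
python3 - <<'E'
from h import *
plan([.5615,-.246,.17],-72.8,16)
E
```

```text
[0.037, -0.369, -0.335] [0.111, -0.0, 0.0]
[0.037, -0.422, -0.266] [0.111, -0.0, 0.0]
[0.037, -0.462, -0.189] [0.111, -0.0, 0.0]
[0.037, -0.487, -0.106] [0.111, -0.0, 0.0]
[0.037, -0.498, -0.019] [0.111, -0.0, 0.0]
[0.037, -0.494, 0.067] [0.111, -0.0, 0.0]
[0.037, -0.475, 0.152] [0.111, -0.0, 0.0]
[0.037, -0.441, 0.232] [0.111, -0.0, 0.0]
[0.036, -0.394, 0.305] [0.111, -0.0, 0.0]
[0.036, -0.335, 0.369] [0.111, -0.0, 0.0]
[0.036, -0.266, 0.422] [0.111, -0.0, 0.0]
[0.036, -0.189, 0.462] [0.111, -0.0, 0.0]
[0.036, -0.106, 0.487] [0.111, -0.0, 0.0]
[0.03, -0.016, 0.414] [0.083, -0.0, 0.0]
[0.0, 0.0, 0.0] [0.0, 0.0, 0.0]
[0.0, 0.0, 0.0] [0.0, 0.0, 0.0]
```

arm_command(series=[{"dp": [0,-0.369,-0.335],"angular": [0.111,0,0],"gripper": 60},{"dp": [0,-0.422,-0.266],"angular": [0.111,0,0],"gripper": 60},{"dp": [0,-0.462,-0.189],"angular": [0.111,0,0],"gripper": 60},{"dp": [0,-0.487,-0.106],"angular": [0.111,0,0],"gripper": 60},{"dp": [0,-0.498,-0.019],"angular": [0.111,0,0],"gripper": 60},{"dp": [0,-0.494,0.067],"angular": [0.111,0,0],"gripper": 60},{"dp": [0,-0.475,0.152],"angular": [0.111,0,0],"gripper": 60},{"dp": [0,-0.441,0.232],"angular": [0.111,0,0],"gripper": 60}])

```text
clock: 1.15
position: [0.425, 0.0648, 0.2292]
ee_rot: [0.7, 0.107, 0.698, -0.107]
contact_force: [0.7, 0.7, -0.6]
width: 0.0599
```

```bash
python3 - <<'E'
from h import *
plan([.5615,-.246,.16],-72.8,9,.06,10.5)
E
```

```text
[0.101, -0.369, 0.322] [0.117, 0.0, -0.0]
[0.1, -0.305, 0.384] [0.117, 0.0, -0.0]
[0.1, -0.229, 0.433] [0.117, 0.0, -0.0]
[0.1, -0.147, 0.467] [0.117, 0.0, -0.0]
[0.1, -0.059, 0.486] [0.117, 0.0, -0.0]
[0.077, 0.024, 0.378] [0.033, 0.0, -0.0]
[0.0, 0.0, 0.0] [-0.0, 0.0, -0.0]
[0.0, 0.0, 0.0] [0.0, -0.0, 0.0]
[0.0, 0.0, 0.0] [0.0, 0.0, 0.0]
```

arm_command(series=[{"dp": [0.1,-0.369,0.322],"angular": [0.117,0,0],"gripper": 60},{"dp": [0.1,-0.305,0.384],"angular": [0.117,0,0],"gripper": 60},{"dp": [0.1,-0.229,0.433],"angular": [0.117,0,0],"gripper": 60},{"dp": [0.1,-0.147,0.467],"angular": [0.117,0,0],"gripper": 60},{"dp": [0.1,-0.059,0.486],"angular": [0.117,0,0],"gripper": 60},{"dp": [0.077,0.024,0.378],"angular": [0.033,0,0],"gripper": 60},{"dp": [0,0,0],"angular": [0,0,0],"gripper": 60},{"dp": [0,0,0],"angular": [0,0,0],"gripper": 60}])

```text
clock: 2.15
position: [0.5615, -0.2622, 0.1561]
ee_rot: [0.563, 0.429, 0.563, -0.427]
contact_force: [-0.4, -0.2, 0.2]
width: 0.0598
```

```bash
python3 - <<'E'
from h import *
print(T(get_state()).round(4))
d=cap('wrist');save('w1',d)
E
```

```text
[[ 0.0028  0.9637  0.2669  0.5615]
 [ 0.0024  0.2669 -0.9637 -0.2622]
 [-1.      0.0034 -0.0016  0.1561]
 [ 0.      0.      0.      1.    ]]
```

View pics/w1.png

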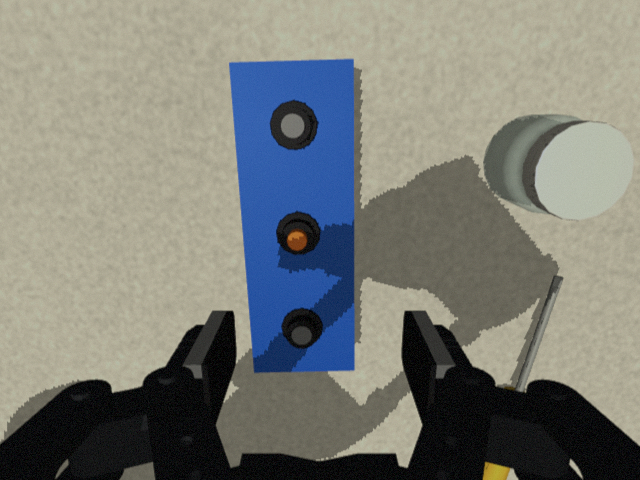

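The wrist view shows the fresh rivet with its pin top at about (297,241). The spent rivets have their tops at (292,126) and (301,335), with the rack upright in frame and the jaws to either side.

```bash
python3 - <<'E'
from h import *
d=load('w1')
print('d',d['depth'][241,297],p2w(d,297,241))
f=p2w(d,297,240.5,.059);a=p2w(d,292,126,.052);b=p2w(d,301.5,335,.052);print(f,a,b,(a+b)/2,np.linalg.norm(a-b),np.degrees(np.arctan2(*(a-b)[1::-1])))
im=d['image'].astype(int);m=((im[...,2]>120)&(im[...,0]<80)&(im[...,1]<120)).astype(np.uint8);m[:,:270]=0;m[:,330:]=0;m[300:]=0
n,l,st,c=cv2.connectedComponentsWithStats(m);print(st,c)
# rack top edges at mid-row
for v in(100,200,300): print(v,p2w(d,320,v)[2])
E
```

```text
d 0.25186795 [ 0.56196138 -0.248309    0.05749419]
[ 0.56270302 -0.24819404  0.059     ] [ 0.62422407 -0.22892955  0.052     ] [ 0.49985899 -0.26720127  0.052     ] [ 0.56204153 -0.24806541  0.052     ] 0.13012071021812066 17.105063198468663
[[     0      0    640    480 306944]
 [   288    231     18     19    256]] [[319.51920546 239.49956018]
 [296.47265625 240.02734375]]
100 0.039968487648301576
200 0.03967990989967629
300 0.0391380983370595
```

```bash
python3 - <<'E'
from h import *
plan([.5623,-.248,.075],-72.9,6,.02,10.5)
E
```

```text
[0.164, 0.009, -0.027] [-0.018, -0.001, -0.002]
[0.164, 0.01, -0.027] [0.0, -0.0, 0.0]
[0.164, 0.01, -0.027] [0.0, -0.0, 0.0]
[0.164, 0.01, -0.027] [0.0, -0.0, 0.0]
[0.02, 0.001, -0.003] [0.0, -0.0, 0.0]
[0.0, 0.0, 0.0] [0.0, -0.0, 0.0]
```

arm_command(series=[{"dp": [0.164,0.01,-0.027],"angular": [-0.018,0,-0.002],"gripper": 45},{"dp": [0.164,0.01,-0.027],"angular": [0,0,0],"gripper": 45},{"dp": [0.164,0.01,-0.027],"angular": [0,0,0],"gripper": 45},{"dp": [0.15,0.01,-0.027],"angular": [0,0,0],"gripper": 45},{"dp": [0,0,0],"angular": [0,0,0],"gripper": 45},{"dp": [0,0,0],"angular": [0,0,0],"gripper": 45},{"dp": [0,0,0],"angular": [0,0,0],"gripper": 45},{"dp": [0,0,0],"angular": [0,0,0],"gripper": 45}])

```text
clock: 3.2
position: [0.5628, -0.2398, 0.0846]
ee_rot: [0.574, 0.418, 0.569, -0.416]
contact_force: [-0.1, 0.3, -0.2]
width: 0.0453
```

```bash
python3 - <<'E'
from h import *
s=get_state();print(T(s).round(4))
d=cap('wrist');save('w2',d)
im=d['image'].astype(int);m=((im[...,2]>100)&(im[...,0]<80)&(im[...,1]<120)).astype(np.uint8)
n,l,st,c=cv2.connectedComponentsWithStats(m);print([(a,b) for a,b in zip(st.tolist(),c) if 150<a[4]<9000])
plan([.5623,-.248,.075],-72.9,1,.08)
E
```

```text
[[ 0.0072  0.9521  0.3056  0.5628]
 [-0.002   0.3056 -0.9522 -0.2398]
 [-1.      0.0063  0.0041  0.0846]
 [ 0.      0.      0.      1.    ]]
[([324, 292, 27, 25, 500], array([336.922, 303.616]))]
[0.08, -0.025, 0.063] [0.008, 0.003, -0.004]
```

View pics/w2.png

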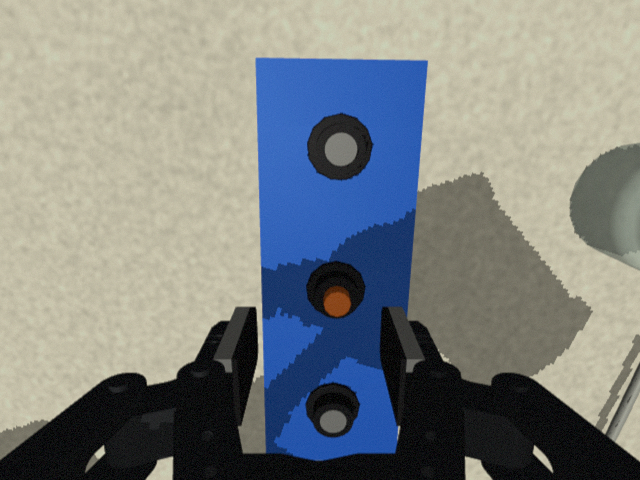

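Wrist view: fresh pin at (337,304) sits between the open jaws. The fingertip ends are at rows of about 310 and the jaw mid is at about column 320, so I need a shift of about 7 mm to the right.

```bash
python3 - <<'E'
from h import *
d=load('w2')
print(p2w(d,337,303.6,.059),p2w(d,337,303.6))
M=T(get_state());C=np.linalg.inv(d['mount'])
for q in([0,0,0],[-.0187,0,0],[0.024,0,0]):
    c=C@np.array(q+[1]);K=d['mtx'];print(q,K[0,0]*c[0]/-c[2]+K[0,2],-K[1,1]*c[1]/-c[2]+K[1,2])
plan([.5622,-.2485,.060],-72.9,1,.08)
E
```

```text
[ 0.56272419 -0.24789766  0.059     ] [ 0.56206972 -0.24819056  0.05743526]
[0, 0, 0] 319.55410134828156 326.254460297088
[-0.0187, 0, 0] 319.65927775652517 353.1721660408866
[0.024, 0, 0] 319.44943642989284 299.46765970240267
[0.205, -0.028, 0.066] [0.008, 0.003, -0.004]
```

arm_command(series=[{"dp": [0.05,-0.007,0.02],"angular": [0.004,0.002,-0.002],"gripper": 45},{"dp": [0.05,-0.007,0.02],"angular": [0.004,0.002,-0.002],"gripper": 45},{"dp": [0.05,-0.007,0.015],"angular": [0,0,0],"gripper": 45},{"dp": [0.03,0,0.005],"angular": [0,0,0],"gripper": 45},{"dp": [0,0,0],"angular": [0,0,0],"gripper": 45},{"dp": [0,0,0],"angular": [0,0,0],"gripper": 45},{"dp": [0,0,0],"angular": [0,0,0],"gripper": 45},{"dp": [0,0,0],"angular": [0,0,0],"gripper": 45}])

```text
clock: 4.25
position: [0.5625, -0.2486, 0.0613]
ee_rot: [0.567, 0.421, 0.569, -0.42]
contact_force: [-0.4, -1.1, 0.3]
width: 0.0446
```

```bash
python3 - <<'E'
from h import *
s=get_state();print(T(s).round(4))
plan([.5625,-.248,.0445],-72.9,1,.08)
E
```

```text
[[-1.400e-03  9.564e-01  2.921e-01  5.625e-01]
 [ 2.500e-03  2.921e-01 -9.564e-01 -2.486e-01]
 [-1.000e+00 -6.000e-04 -2.800e-03  6.130e-02]
 [ 0.000e+00  0.000e+00  0.000e+00  1.000e+00]]
[0.14, 0.001, -0.004] [-0.001, -0.002, 0.0]
```

arm_command(series=[{"dp": [0.034,0,-0.002],"angular": [0,-0.002,0],"gripper": 45},{"dp": [0.034,0,-0.001],"angular": [0,0,0],"gripper": 45},{"dp": [0.034,0,0],"angular": [0,0,0],"gripper": 45},{"dp": [0.034,0,0],"angular": [0,0,0],"gripper": 45},{"dp": [0,0,0],"angular": [0,0,0],"gripper": 45},{"dp": [0,0,0],"angular": [0,0,0],"gripper": 45},{"dp": [0,0,0],"angular": [0,0,0],"gripper": 45},{"dp": [0,0,0],"angular": [0,0,0],"gripper": 45}])

```text
clock: 5.25
position: [0.5625, -0.2482, 0.0439]
ee_rot: [0.568, 0.42, 0.568, -0.421]
contact_force: [-0.0, 0.6, -0.6]
width: 0.0447
```

```bash
python3 - <<'E'
from h import *
s=get_state();print(T(s).round(4))
plan([.5625,-.248,.0445],-72.9,1,.08)
E
```

```text
[[-2.000e-04  9.564e-01  2.921e-01  5.625e-01]
 [-8.000e-04  2.921e-01 -9.564e-01 -2.482e-01]
 [-1.000e+00 -4.000e-04  7.000e-04  4.390e-02]
 [ 0.000e+00  0.000e+00  0.000e+00  1.000e+00]]
[-0.005, 0.001, -0.002] [-0.001, 0.0, 0.0]
```

arm_command(series=[{"dp": [-0.005,0,0],"angular": [0,0,0],"gripper": 30},{"dp": [0,0,0],"angular": [0,0,0],"gripper": 20},{"dp": [0,0,0],"angular": [0,0,0],"gripper": 12},{"dp": [0,0,0],"angular": [0,0,0],"gripper": 12},{"dp": [0,0,0],"angular": [0,0,0],"gripper": 12},{"dp": [0,0,0],"angular": [0,0,0],"gripper": 12},{"dp": [0,0,0],"angular": [0,0,0],"gripper": 12},{"dp": [0,0,0],"angular": [0,0,0],"gripper": 12}], grip_force=40)

```text
clock: 6.25
position: [0.5627, -0.2483, 0.045]
ee_rot: [0.569, 0.42, 0.568, -0.421]
contact_force: [-0.1, 0.1, 0.5]
width: 0.0173
```

```bash
python3 - <<'E'
from h import *
print(get_state()['width'])
d=cap('wrist');save('w3',d)
cv2.imwrite('pics/w3c.png',cv2.resize(d['image'][230:450,210:430],(600,600),interpolation=2))
E
```

```text
0.01731624539185173
```

View pics/w3c.png

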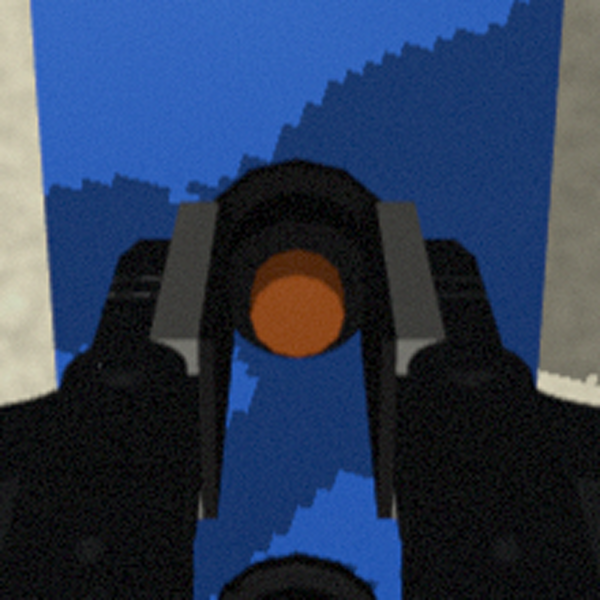

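The crop shows the jaws closed on the black collar on both sides, with the orange pin standing up between them. Lift next.

arm_command(series=[{"dp": [-0.05,0,0],"angular": [0,0,0],"gripper": 12},{"dp": [-0.1,0,0],"angular": [0,0,0],"gripper": 12},{"dp": [-0.2,0,0],"angular": [0,0,0],"gripper": 12},{"dp": [-0.2,0,0],"angular": [0,0,0],"gripper": 12},{"dp": [-0.2,0,0],"angular": [0,0,0],"gripper": 12},{"dp": [-0.1,0,0],"angular": [0,0,0],"gripper": 12},{"dp": [0,0,0],"angular": [0,0,0],"gripper": 12},{"dp": [0,0,0],"angular": [0,0,0],"gripper": 12}])

```text
clock: 7.3
position: [0.5624, -0.248, 0.1529]
ee_rot: [0.569, 0.42, 0.568, -0.421]
contact_force: [-0.8, 0.2, 0.0]
width: 0.0171
```

```bash
python3 - <<'E'
from h import *
s=get_state();M=T(s);print(M.round(4),s['width'])
d=cap('wrist');save('w4',d)
im=d['image'].astype(int);m=((im[...,2]>70)&(im[...,0]<60)&(im[...,1]<100)&(im[...,2]-im[...,0]>50)).astype(np.uint8)
n,l,st,c=cv2.connectedComponentsWithStats(m)
for a,b in zip(st.tolist(),c):
    if 300<a[4]<9000: print(a,b,d['depth'][int(b[1]),int(b[0])],np.linalg.inv(M)@np.append(p2w(d,*b),1))
plan([.485,.13,.165],-72.9,9)
cv2.imwrite('pics/w4c.png',cv2.resize(d['image'][230:450,210:430],(600,600),interpolation=2))
E
```

```text
[[ 1.100e-03  9.564e-01  2.922e-01  5.624e-01]
 [-1.600e-03  2.922e-01 -9.564e-01 -2.480e-01]
 [-1.000e+00  6.000e-04  1.900e-03  1.529e-01]
 [ 0.000e+00  0.000e+00  0.000e+00  1.000e+00]] 0.017141027762867418
[302, 323, 34, 38, 881] [318.61748014 343.52213394] 0.1458598 [-1.35120163e-02  5.78580822e-04 -3.46932722e-04  1.00000000e+00]
[-0.017, 0.047, -0.497] [-0.001, 0.001, -0.0]
[-0.016, 0.048, -0.497] [0.0, -0.0, 0.0]
[-0.016, 0.048, -0.497] [0.0, -0.0, 0.0]
[-0.016, 0.048, -0.497] [0.0, -0.0, 0.0]
[-0.016, 0.048, -0.497] [0.0, -0.0, 0.0]
[-0.016, 0.048, -0.497] [0.0, -0.0, 0.0]
[-0.007, 0.021, -0.216] [0.0, -0.0, 0.0]
[0.0, 0.0, 0.0] [0.0, -0.0, 0.0]
[0.0, 0.0, 0.0] [0.0, -0.0, 0.0]
```

View pics/w4c.png

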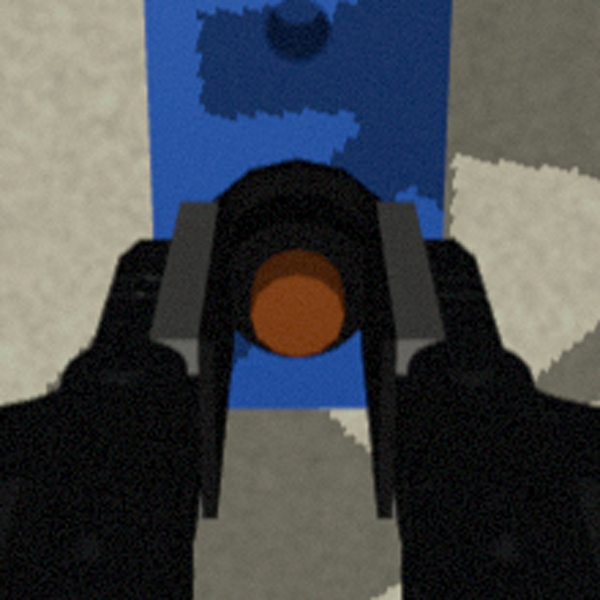

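```bash
python3 - <<'E'
from h import *
plan([.468,.137,.150],-72.9,1,1)
s=get_state();print(s['qpos'])
E
```

```text
[0.017, 0.185, -3.298] [-0.001, 0.001, -0.0]
[-5.27995628e-01  3.84914233e-01  1.54146716e+00 -8.08734958e-04
  1.21365138e+00  7.46613600e-01]
```

arm_command(series=[{"dp": [0,0.01,-0.2],"angular": [0,0,0],"gripper": 12},{"dp": [0,0.024,-0.42],"angular": [0,0,0],"gripper": 12},{"dp": [0,0.027,-0.48],"angular": [0,0,0],"gripper": 12},{"dp": [0,0.027,-0.48],"angular": [0,0,0],"gripper": 12},{"dp": [0,0.027,-0.48],"angular": [0,0,0],"gripper": 12},{"dp": [0,0.027,-0.48],"angular": [0,0,0],"gripper": 12},{"dp": [0,0.022,-0.38],"angular": [0,0,0],"gripper": 12},{"dp": [0,0.01,-0.2],"angular": [0,0,0],"gripper": 12}])

```text
clock: 8.35
position: [0.4607, 0.1339, 0.1473]
ee_rot: [0.563, 0.421, 0.573, -0.422]
contact_force: [0.9, 0.1, -0.5]
width: 0.0177
```

```bash
python3 - <<'E'
from h import *
s=get_state();M=T(s);print(M.round(4),s['width'])
plan([.468,.137,.145],-72.9,1,1)
E
```

```text
[[-0.0129  0.9572  0.2891  0.4607]
 [ 0.0064  0.2892 -0.9573  0.1339]
 [-0.9999 -0.0105 -0.0099  0.1473]
 [ 0.      0.      0.      1.    ]] 0.017727196238474095
[0.018, 0.066, -0.007] [-0.003, -0.006, 0.007]
```

arm_command(series=[{"dp": [0,0.02,0],"angular": [0,0,0],"gripper": 12},{"dp": [0,0.02,0],"angular": [0,0,0],"gripper": 12},{"dp": [0,0,0],"angular": [0,0,0],"gripper": 12},{"dp": [0,0,0],"angular": [0,0,0],"gripper": 12},{"dp": [0,0,0],"angular": [0,0,0],"gripper": 12},{"dp": [0,0,0],"angular": [0,0,0],"gripper": 12},{"dp": [0,0,0],"angular": [0,0,0],"gripper": 12},{"dp": [0,0,0],"angular": [0,0,0],"gripper": 12}])

```text
clock: 9.35
position: [0.463, 0.1347, 0.1459]
ee_rot: [0.562, 0.42, 0.574, -0.424]
contact_force: [0.5, 0.2, -1.0]
width: 0.0173
```

```bash
python3 - <<'E'
from h import *
s=get_state();M=T(s);print(M.round(4),s['width'])
d=cap('wrist');save('w5',d)
E
```

```text
[[-0.0167  0.9572  0.2891  0.463 ]
 [ 0.0054  0.2892 -0.9573  0.1347]
 [-0.9998 -0.0144 -0.01    0.1459]
 [ 0.      0.      0.      1.    ]] 0.01727521810389252
```

View pics/w5.png

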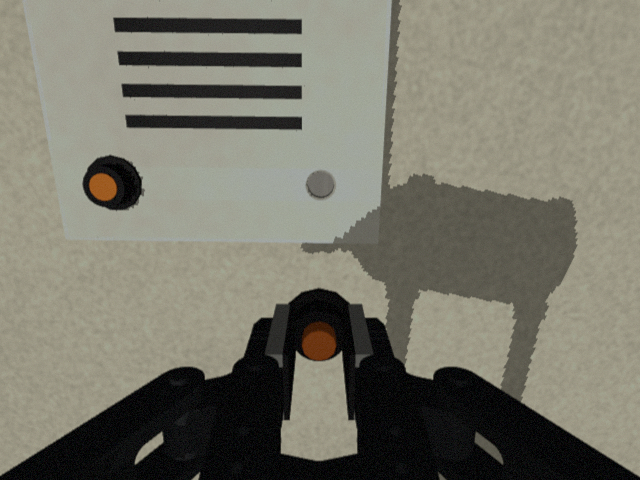

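The wrist view shows the open hole at about (320,184) on the cover, straight ahead of the held rivet, whose pin top is at (319,341). The nearest set rivet is at (104,187).

```bash
python3 - <<'E'
from h import *
d=load('w5')
im=cv2.cvtColor(d['image'],cv2.COLOR_BGR2GRAY)[155:215,290:350]
_,b=cv2.threshold(im,0,255,cv2.THRESH_BINARY_INV+cv2.THRESH_OTSU)
n,l,st,c=cv2.connectedComponentsWithStats(b);k=l[29,30];print(st[k],c[k]+[290,155])
zs=[p2w(d,u,v)[2] for u,v in((280,190),(350,190),(320,160),(320,215),(250,200))];print(np.round(zs,4))
z=np.median(zs);h=p2w(d,*(c[k]+[290,155]),z);print('hole',h)
t=p2w(d,104,187,z+.012);print('set',t,np.linalg.norm(t[:2]-h[:2]))
plan([*h[:2],z+.020+.012],-72.9,1,1)
E
```

```text
[ 16  16  29  29 668] [319.92215569 184.69311377]
[0.0734 0.0728 0.0738 0.0725 0.0731]
hole [0.50138971 0.14670219 0.0730952 ]
set [0.47228363 0.2460269  0.0850952 ] 0.10350150944274294
[0.335, 0.34, 0.0] [-0.003, -0.006, 0.009]
```

arm_command(series=[{"dp": [0,0.06,0],"angular": [-0.001,-0.003,0.004],"gripper": 12},{"dp": [0.04,0.1,0],"angular": [-0.001,-0.002,0.003],"gripper": 12},{"dp": [0.08,0.1,0],"angular": [0,0,0.002],"gripper": 12},{"dp": [0.08,0.06,0],"angular": [0,0,0],"gripper": 12},{"dp": [0.06,0.02,0],"angular": [0,0,0],"gripper": 12},{"dp": [0.03,0,0],"angular": [0,0,0],"gripper": 12},{"dp": [0,0,0],"angular": [0,0,0],"gripper": 12},{"dp": [0,0,0],"angular": [0,0,0],"gripper": 12}])

```text
clock: 10.4
position: [0.5046, 0.1477, 0.1073]
ee_rot: [0.568, 0.421, 0.569, -0.42]
contact_force: [0.4, 0.3, 0.3]
width: 0.0168
```

```bash
python3 - <<'E'
from h import *
s=get_state();M=T(s);print(M.round(4),s['width'],s['contact_force'])
d=load('w4');
for x in(-.0135,-.0145):
    # pin top in tool frame by intersecting plane x_tool
    K=d['mtx'];r=np.array([(319.3-K[0,2])/K[0,0],-(345.9-K[1,2])/K[1,1],-1]);m=d['mount'];w=m[:3,:3]@r;o=m[:3,3];print(o+(x-o[0])/w[0]*w)
plan([.5014,.1467,.1031],-72.9,1,1)
E
```

```text
[[-0.0015  0.9562  0.2928  0.5046]
 [ 0.0015  0.2928 -0.9562  0.1477]
 [-1.     -0.001  -0.0019  0.1073]
 [ 0.      0.      0.      1.    ]] 0.016786580747144796 [0.35414328 0.25457092 0.30842556]
[-0.0135     -0.00034297 -0.0001144 ]
[-0.0145      0.00024195 -0.00011559]
[0.035, -0.028, 0.001] [-0.001, -0.001, 0.001]
```

arm_command(series=[{"dp": [0.012,-0.014,0],"angular": [-0.001,-0.001,0.001],"gripper": 12},{"dp": [0.012,-0.014,0],"angular": [0,0,0],"gripper": 12},{"dp": [0,0,0],"angular": [0,0,0],"gripper": 12},{"dp": [0,0,0],"angular": [0,0,0],"gripper": 12},{"dp": [0,0,0],"angular": [0,0,0],"gripper": 12},{"dp": [0,0,0],"angular": [0,0,0],"gripper": 12},{"dp": [0,0,0],"angular": [0,0,0],"gripper": 12},{"dp": [0,0,0],"angular": [0,0,0],"gripper": 12}])

```text
clock: 11.4
position: [0.5013, 0.1466, 0.1053]
ee_rot: [0.569, 0.421, 0.568, -0.419]
contact_force: [-0.3, -0.8, -0.6]
width: 0.0172
```

```bash
python3 - <<'E'
from h import *
s=get_state();M=T(s);print(M.round(4),s['contact_force'])
plan([.5014,.1467,.0901],-72.9,1,1)
d=cap('wrist');save('w6',d)
cv2.imwrite('pics/w6c.png',cv2.resize(d['image'][200:400,220:420],(600,600),interpolation=2))
E
```

```text
[[ 2.500e-03  9.557e-01  2.943e-01  5.013e-01]
 [ 7.000e-04  2.943e-01 -9.557e-01  1.466e-01]
 [-1.000e+00  2.600e-03  1.000e-04  1.053e-01]
 [ 0.000e+00  0.000e+00  0.000e+00  1.000e+00]] [-0.25915446 -0.7796978  -0.55586435]
[0.127, 0.0, -0.0] [0.0, 0.0, -0.002]
```

View pics/w6c.png

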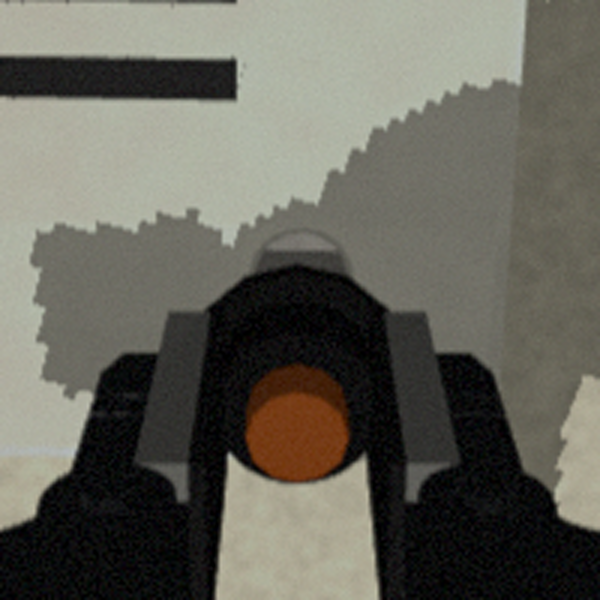

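The crop shows the open hole peeking out just ahead of the rivet, centred at column ~300 (rivet ~297), top rim at row ~230. Lateral alignment is good.

```bash
python3 - <<'E'
from h import *
d=load('w6');M=T(get_state())
e=p2w(d,220+299.5/3,200+230/3,.0731);t=np.linalg.inv(M)@np.append(e,1);print(t,'centre y_tool',t[1]-.00675)
E
```

```text
[3.22066535e-02 7.20843246e-03 2.20724855e-04 1.00000000e+00] centre y_tool 0.00045843245523095096
```

arm_command(series=[{"dp": [0.02,0,0],"angular": [0,0,-0.002],"gripper": 12},{"dp": [0.03,0,0],"angular": [0,0,0],"gripper": 12},{"dp": [0.03,0,0],"angular": [0,0,0],"gripper": 12},{"dp": [0.02,0,0],"angular": [0,0,0],"gripper": 12},{"dp": [0,0,0],"angular": [0,0,0],"gripper": 12},{"dp": [0,0,0],"angular": [0,0,0],"gripper": 12},{"dp": [0,0,0],"angular": [0,0,0],"gripper": 12},{"dp": [0,0,0],"angular": [0,0,0],"gripper": 12}])

```text
clock: 12.45
position: [0.5013, 0.1466, 0.0923]
ee_rot: [0.569, 0.42, 0.569, -0.42]
contact_force: [0.7, -0.6, 0.3]
width: 0.0173
```

```bash
python3 - <<'E'
from h import *
s=get_state();M=T(s);print(M.round(4),s['contact_force'],s['moment'])
plan([.5014,.1467,.0791],-72.9,1,1)
E
```

```text
[[-1.100e-03  9.557e-01  2.943e-01  5.013e-01]
 [-3.000e-04  2.943e-01 -9.557e-01  1.466e-01]
 [-1.000e+00 -1.200e-03  0.000e+00  9.230e-02]
 [ 0.000e+00  0.000e+00  0.000e+00  1.000e+00]] [ 0.6890041  -0.59962143  0.33846853] [ 0.01421156 -0.03563791 -0.03669675]
[0.11, 0.001, -0.0] [0.0, 0.0, 0.001]
```

arm_command(series=[{"dp": [0.015,0.003,0],"angular": [0,0,0.001],"gripper": 12},{"dp": [0.015,0,0],"angular": [0,0,0],"gripper": 12},{"dp": [0.015,0,0],"angular": [0,0,0],"gripper": 12},{"dp": [0.015,0,0],"angular": [0,0,0],"gripper": 12},{"dp": [0.01,0,0],"angular": [0,0,0],"gripper": 12},{"dp": [0,0,0],"angular": [0,0,0],"gripper": 12},{"dp": [0,0,0],"angular": [0,0,0],"gripper": 12},{"dp": [0,0,0],"angular": [0,0,0],"gripper": 12}])

```text
clock: 13.45
position: [0.5017, 0.1467, 0.0833]
ee_rot: [0.569, 0.42, 0.569, -0.42]
contact_force: [0.4, -0.6, 0.3]
width: 0.0172
```

```bash
python3 - <<'E'
from h import *
s=get_state();M=T(s);print(M.round(4),s['contact_force'],s['moment'])
plan([.5016,.1468,.0786],-72.9,1,1)
E
```

```text
[[ 6.000e-04  9.557e-01  2.943e-01  5.017e-01]
 [ 1.000e-04  2.943e-01 -9.557e-01  1.467e-01]
 [-1.000e+00  6.000e-04  0.000e+00  8.330e-02]
 [ 0.000e+00  0.000e+00  0.000e+00  1.000e+00]] [ 0.42906626 -0.64977349  0.33678005] [ 0.02308718  0.0073145  -0.01119479]
[0.039, -0.0, -0.001] [0.0, 0.0, -0.0]
```

arm_command(series=[{"dp": [0.01,0,0],"angular": [0,0,0],"gripper": 12},{"dp": [0.01,0,0],"angular": [0,0,0],"gripper": 12},{"dp": [0.01,0,0],"angular": [0,0,0],"gripper": 12},{"dp": [0.008,0,0],"angular": [0,0,0],"gripper": 12},{"dp": [0,0,0],"angular": [0,0,0],"gripper": 12},{"dp": [0,0,0],"angular": [0,0,0],"gripper": 12},{"dp": [0,0,0],"angular": [0,0,0],"gripper": 12},{"dp": [0,0,0],"angular": [0,0,0],"gripper": 12}])

```text
clock: 14.45
position: [0.5018, 0.1468, 0.0785]
ee_rot: [0.569, 0.42, 0.569, -0.42]
contact_force: [-0.2, 0.1, 0.1]
width: 0.0171
```

```bash
python3 - <<'E'
from h import *
s=get_state();M=T(s);print(M[:3,3].round(4),s['contact_force'],s['moment'])
E
```

```text
[0.5018 0.1468 0.0785] [-0.23884853  0.14815865  0.14612877] [-0.01406792  0.00213586  0.01790334]
```

arm_command(series=[{"dp": [0.005,0,0],"angular": [0,0,0],"gripper": 12},{"dp": [0.005,0,0],"angular": [0,0,0],"gripper": 12},{"dp": [0,0,0],"angular": [0,0,0],"gripper": 12},{"dp": [0,0,0],"angular": [0,0,0],"gripper": 12},{"dp": [0,0,0],"angular": [0,0,0],"gripper": 12},{"dp": [0,0,0],"angular": [0,0,0],"gripper": 12},{"dp": [0,0,0],"angular": [0,0,0],"gripper": 12},{"dp": [0,0,0],"angular": [0,0,0],"gripper": 12}])

```text
clock: 15.45
position: [0.5018, 0.1468, 0.0778]
ee_rot: [0.569, 0.42, 0.569, -0.42]
contact_force: [-0.0, 0.8, 1.5]
width: 0.0175
```

```bash
python3 - <<'E'
from h import *
s=get_state();M=T(s);print(M[:3,3].round(4),s['contact_force'],s['moment'])
E
```

```text
[0.5018 0.1468 0.0778] [-0.04862677  0.82273361  1.46962143] [-0.03113269  0.09077227  0.01719984]
```

arm_command(series=[{"dp": [0,0,0],"angular": [0,0,0],"gripper": 22},{"dp": [0,0,0],"angular": [0,0,0],"gripper": 26},{"dp": [0,0,0],"angular": [0,0,0],"gripper": 34},{"dp": [0,0,0],"angular": [0,0,0],"gripper": 40},{"dp": [-0.05,0,0],"angular": [0,0,0],"gripper": 40},{"dp": [-0.1,0,0],"angular": [0,0,0],"gripper": 40},{"dp": [-0.1,0,0],"angular": [0,0,0],"gripper": 40},{"dp": [-0.05,0,0],"angular": [0,0,0],"gripper": 40}])

```text
clock: 16.45
position: [0.5021, 0.1468, 0.1161]
ee_rot: [0.569, 0.42, 0.568, -0.42]
contact_force: [-0.1, -0.4, -0.2]
width: 0.0402
```

```bash
python3 - <<'E'
from h import *
s=get_state();M=T(s);print(M[:3,3].round(4),s['contact_force'],s['moment'])
d=cap('wrist');save('w7',d)
im=d['image'].astype(int);m=((im[...,2]>70)&(im[...,0]<60)&(im[...,1]<110)&(im[...,2]-im[...,0]>50)).astype(np.uint8)
n,l,st,c=cv2.connectedComponentsWithStats(m)
for a,b in zip(st.tolist(),c):
    if 300<a[4]<9000: print(a,b,p2w(d,*b),p2w(d,*b,.0926),np.linalg.inv(M)@np.append(p2w(d,*b,.0926),1))
cv2.imwrite('pics/w7c.png',cv2.resize(d['image'][180:380,200:440],(720,600),interpolation=2))
print('cover z',[p2w(d,*q)[2].round(4) for q in((230,230),(380,180),(320,150),(250,150))])
E
```

```text
[0.5021 0.1468 0.1161] [-0.12373605 -0.36166515 -0.15290496] [-0.01001489  0.06613936 -0.02088167]
[67, 278, 31, 29, 701] [ 82.07132668 292.03708987] [0.47249557 0.24639674 0.08631705] [0.47617698 0.24359031 0.0926    ] [ 0.02350972  0.00367977 -0.10010554  1.        ]
[305, 286, 28, 27, 550] [318.44363636 299.63818182] [0.50185625 0.14720353 0.09196958] [0.50212738 0.14728656 0.0926    ] [ 2.35266988e-02  1.30644943e-04 -4.29862897e-04  1.00000000e+00]
cover z [np.float64(0.073), np.float64(0.0736), np.float64(0.0734), np.float64(0.0734)]
```

View pics/w7c.png

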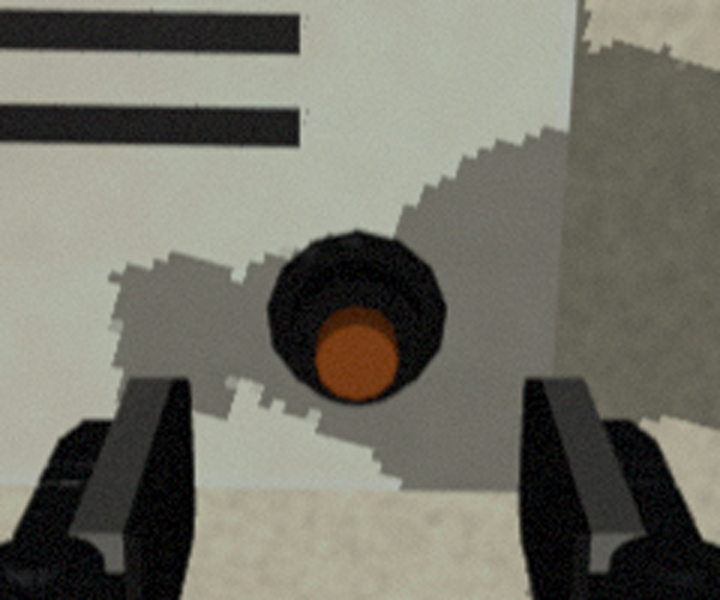

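The crop shows the rivet seated flat in the hole with the pin up at (358,355), and the jaws clear. The pin is within about 0.5 mm of the tool axis. Next I close the fingers and come down onto it.

arm_command(series=[{"dp": [0,0.002,-0.002],"angular": [0,0,0],"gripper": 0},{"dp": [0,0,0],"angular": [0,0,0],"gripper": 0},{"dp": [0,0,0],"angular": [0,0,0],"gripper": 0},{"dp": [0,0,0],"angular": [0,0,0],"gripper": 0},{"dp": [0.04,0,0],"angular": [0,0,0],"gripper": 0},{"dp": [0.06,0,0],"angular": [0,0,0],"gripper": 0},{"dp": [0.04,0,0],"angular": [0,0,0],"gripper": 0},{"dp": [0,0,0],"angular": [0,0,0],"gripper": 0}])

```text
clock: 17.5
position: [0.5015, 0.147, 0.0974]
ee_rot: [0.569, 0.42, 0.569, -0.42]
contact_force: [0.4, -0.7, -0.8]
width: -0.0
```

```bash
python3 - <<'E'
from h import *
s=get_state();M=T(s);print(M.round(4),s['contact_force'],s['moment'],s['width'])
plan([.5020,.1470,.0935],-72.9,1,1)
E
```

```text
[[-1.000e-04  9.557e-01  2.944e-01  5.015e-01]
 [ 0.000e+00  2.944e-01 -9.557e-01  1.470e-01]
 [-1.000e+00 -1.000e-04 -1.000e-04  9.740e-02]
 [ 0.000e+00  0.000e+00  0.000e+00  1.000e+00]] [ 0.36218066 -0.68611462 -0.84775436] [0.00351813 0.0475963  0.00540178] -1.0095971355846209e-05
[0.033, 0.004, 0.001] [0.0, -0.0, 0.0]
```

arm_command(series=[{"dp": [0.008,0.002,0],"angular": [0,0,0],"gripper": 0},{"dp": [0.008,0.001,0],"angular": [0,0,0],"gripper": 0},{"dp": [0.008,0,0],"angular": [0,0,0],"gripper": 0},{"dp": [0.006,0,0],"angular": [0,0,0],"gripper": 0},{"dp": [0.005,0,0],"angular": [0,0,0],"gripper": 0},{"dp": [0.005,0,0],"angular": [0,0,0],"gripper": 0},{"dp": [0.005,0,0],"angular": [0,0,0],"gripper": 0},{"dp": [0,0,0],"angular": [0,0,0],"gripper": 0}])

```text
clock: 18.5
position: [0.5023, 0.1472, 0.0921]
ee_rot: [0.569, 0.42, 0.569, -0.42]
contact_force: [0.9, -0.1, 0.0]
width: 0.0001
```

arm_command(series=[{"dp": [0.004,0,0],"angular": [0,0,0],"gripper": 0},{"dp": [0.004,0,0],"angular": [0,0,0],"gripper": 0},{"dp": [0.004,0,0],"angular": [0,0,0],"gripper": 0},{"dp": [0.004,0,0],"angular": [0,0,0],"gripper": 0},{"dp": [0.004,0,0],"angular": [0,0,0],"gripper": 0},{"dp": [0.004,0,0],"angular": [0,0,0],"gripper": 0},{"dp": [0,0,0],"angular": [0,0,0],"gripper": 0},{"dp": [0,0,0],"angular": [0,0,0],"gripper": 0}])

```text
clock: 19.5
position: [0.5024, 0.1472, 0.0916]
ee_rot: [0.57, 0.421, 0.568, -0.419]
contact_force: [-1.0, -0.7, 2.5]
width: -0.0002
```

arm_command(series=[{"dp": [0.005,0,0],"angular": [0,0,0],"gripper": 0},{"dp": [0.005,0,0],"angular": [0,0,0],"gripper": 0},{"dp": [0.005,0,0],"angular": [0,0,0],"gripper": 0},{"dp": [0.005,0,0],"angular": [0,0,0],"gripper": 0},{"dp": [0.005,0,0],"angular": [0,0,0],"gripper": 0},{"dp": [0.005,0,0],"angular": [0,0,0],"gripper": 0},{"dp": [0.005,0,0],"angular": [0,0,0],"gripper": 0},{"dp": [0.005,0,0],"angular": [0,0,0],"gripper": 0}])

```text
clock: 20.5
position: [0.5025, 0.1472, 0.091]
ee_rot: [0.57, 0.421, 0.568, -0.419]
contact_force: [-2.6, -0.8, 7.6]
width: -0.0004
```

```bash
python3 - <<'E'
from h import *
s=get_state();M=T(s);print(M.round(4),s['contact_force'],s['moment'],s['width'])
E
```

```text
[[ 4.200e-03  9.555e-01  2.948e-01  5.025e-01]
 [ 2.000e-04  2.948e-01 -9.556e-01  1.472e-01]
 [-1.000e+00  4.000e-03  1.000e-03  9.100e-02]
 [ 0.000e+00  0.000e+00  0.000e+00  1.000e+00]] [-2.60759721 -0.75856356  7.57207679] [-0.07422511  0.35086028 -0.06855338] -0.00043412741618298014
```

arm_command(series=[{"dp": [0.007,-0.001,0],"angular": [0,0,-0.001],"gripper": 0},{"dp": [0.007,-0.001,0],"angular": [0,0,-0.001],"gripper": 0},{"dp": [0.007,0,0],"angular": [0,0,-0.001],"gripper": 0},{"dp": [0.007,0,0],"angular": [0,0,0],"gripper": 0},{"dp": [0.007,0,0],"angular": [0,0,0],"gripper": 0},{"dp": [0.007,0,0],"angular": [0,0,0],"gripper": 0},{"dp": [0.007,0,0],"angular": [0,0,0],"gripper": 0},{"dp": [0.007,0,0],"angular": [0,0,0],"gripper": 0}])

```text
clock: 21.5
position: [0.5025, 0.1471, 0.0892]
ee_rot: [0.57, 0.42, 0.568, -0.42]
contact_force: [-2.2, -0.4, 9.2]
width: -0.0003
```

```bash
python3 - <<'E'
from h import *
s=get_state();M=T(s);print(M.round(4),s['contact_force'],s['moment'],s['width'])
plan([.5021,.1471,.0905],-72.9,1,1)
E
```

```text
[[ 0.002   0.9555  0.2951  0.5025]
 [-0.001   0.2951 -0.9555  0.1471]
 [-1.      0.0016  0.0016  0.0892]
 [ 0.      0.      0.      1.    ]] [-2.17661872 -0.35931711  9.23264624] [-0.13373034  0.36756854  0.04124658] -0.0003485147624067461
[-0.011, -0.003, -0.001] [0.001, 0.001, -0.001]
```

arm_command(series=[{"dp": [0.009,-0.001,0],"angular": [0,0,-0.001],"gripper": 0},{"dp": [0.009,-0.001,0],"angular": [0,0,-0.001],"gripper": 0},{"dp": [0.009,0,0],"angular": [0,0,0],"gripper": 0},{"dp": [0.009,0,0],"angular": [0,0,0],"gripper": 0},{"dp": [0.009,0,0],"angular": [0,0,0],"gripper": 0},{"dp": [0.009,0,0],"angular": [0,0,0],"gripper": 0},{"dp": [0.009,0,0],"angular": [0,0,0],"gripper": 0},{"dp": [0.009,0,0],"angular": [0,0,0],"gripper": 0}])

```text
clock: 22.5
position: [0.5025, 0.1472, 0.0856]
ee_rot: [0.57, 0.42, 0.568, -0.42]
contact_force: [-2.8, -0.7, 11.0]
width: 0.0001
```

```bash
python3 - <<'E'
from h import *
s=get_state();M=T(s);print(M.round(4),s['contact_force'],s['moment'],s['width'])
plan([.5021,.1471,.0905],-72.9,1,1)
d=cap('wrist');save('w8',d)
print('cover z',[p2w(d,*q)[2].round(4) for q in((230,180),(380,150),(320,120),(250,120))])
E
```

```text
[[ 1.400e-03  9.554e-01  2.953e-01  5.025e-01]
 [-1.800e-03  2.954e-01 -9.554e-01  1.472e-01]
 [-1.000e+00  9.000e-04  2.100e-03  8.560e-02]
 [ 0.000e+00  0.000e+00  0.000e+00  1.000e+00]] [-2.81785795 -0.69999993 10.95132866] [-0.11347528  0.51050209  0.02185547] 8.429387831794763e-05
[-0.041, -0.003, -0.0] [0.001, 0.001, -0.001]
cover z [np.float64(0.0672), np.float64(0.0674), np.float64(0.0669), np.float64(0.0683)]
```

arm_command(series=[{"dp": [0.01,-0.001,0],"angular": [0,0,-0.001],"gripper": 0},{"dp": [0.01,-0.001,0],"angular": [0,0,0],"gripper": 0},{"dp": [0.01,0,0],"angular": [0,0,0],"gripper": 0},{"dp": [0.01,0,0],"angular": [0,0,0],"gripper": 0},{"dp": [0.01,0,0],"angular": [0,0,0],"gripper": 0},{"dp": [0.01,0,0],"angular": [0,0,0],"gripper": 0},{"dp": [0.01,0,0],"angular": [0,0,0],"gripper": 0},{"dp": [0.01,0,0],"angular": [0,0,0],"gripper": 0}])

```text
clock: 23.55
position: [0.5025, 0.1472, 0.0851]
ee_rot: [0.571, 0.42, 0.568, -0.419]
contact_force: [-3.4, -0.8, 11.9]
width: 0.0003
```

```bash
python3 - <<'E'
from h import *
s=get_state();M=T(s);print(M.round(4),s['contact_force'],s['moment'],s['width'])
d=cap('wrist');save('w9',d)
print('cover z',[p2w(d,*q)[2].round(4) for q in((230,180),(380,150),(320,120),(250,120))])
E
```

```text
[[ 0.0042  0.9552  0.2958  0.5025]
 [-0.002   0.2958 -0.9552  0.1472]
 [-1.      0.0034  0.0031  0.0851]
 [ 0.      0.      0.      1.    ]] [-3.37681211 -0.83492672 11.86755468] [-0.07859263  0.54494375  0.01619911] 0.0003417179808911266
cover z [np.float64(0.0676), np.float64(0.0669), np.float64(0.067), np.float64(0.0677)]
```

arm_command(series=[{"dp": [0.012,-0.001,0],"angular": [0,0,-0.001],"gripper": 0},{"dp": [0.012,-0.001,0],"angular": [0,0.001,-0.001],"gripper": 0},{"dp": [0.012,-0.001,0],"angular": [0,0,-0.001],"gripper": 0},{"dp": [0.012,0,0],"angular": [0,0,0],"gripper": 0},{"dp": [0.012,0,0],"angular": [0,0,0],"gripper": 0},{"dp": [0.012,0,0],"angular": [0,0,0],"gripper": 0},{"dp": [0.012,0,0],"angular": [0,0,0],"gripper": 0},{"dp": [0.012,0,0],"angular": [0,0,0],"gripper": 0}])

```text
clock: 24.6
position: [0.5025, 0.1471, 0.0834]
ee_rot: [0.571, 0.42, 0.568, -0.419]
contact_force: [-3.5, -0.6, 11.9]
width: 0.0003
```

arm_command(series=[{"dp": [0.013,-0.001,0],"angular": [0,0,-0.001],"gripper": 0},{"dp": [0.013,-0.001,0],"angular": [0,0.001,-0.001],"gripper": 0},{"dp": [0.013,-0.001,0],"angular": [0,0,-0.001],"gripper": 0},{"dp": [0.013,0,0],"angular": [0,0,0],"gripper": 0},{"dp": [0.013,0,0],"angular": [0,0,0],"gripper": 0},{"dp": [0.013,0,0],"angular": [0,0,0],"gripper": 0},{"dp": [0.013,0,0],"angular": [0,0,0],"gripper": 0},{"dp": [0.013,0,0],"angular": [0,0,0],"gripper": 0}])

```text
clock: 25.6
position: [0.5025, 0.1471, 0.0815]
ee_rot: [0.571, 0.42, 0.568, -0.419]
contact_force: [-4.7, -1.1, 13.2]
width: 0.0004
```

arm_command(series=[{"dp": [0.013,-0.002,0],"angular": [0,0,-0.002],"gripper": 0},{"dp": [0.013,-0.002,0],"angular": [0,0.001,-0.002],"gripper": 0},{"dp": [0.013,-0.002,0],"angular": [0,0,-0.001],"gripper": 0},{"dp": [0.013,-0.002,0],"angular": [0,0,0],"gripper": 0},{"dp": [0.013,-0.002,0],"angular": [0,0,0],"gripper": 0},{"dp": [0.013,-0.002,0],"angular": [0,0,0],"gripper": 0},{"dp": [0.013,-0.002,0],"angular": [0,0,0],"gripper": 0},{"dp": [0.013,-0.002,0],"angular": [0,0,0],"gripper": 0}])

```text
clock: 26.6
position: [0.5025, 0.1471, 0.0806]
ee_rot: [0.571, 0.42, 0.568, -0.418]
contact_force: [-3.7, -0.1, 12.0]
width: -0.0001
```

```bash
python3 - <<'E'
from h import *
s=get_state();M=T(s);print(M.round(4),s['contact_force'],s['moment'],s['width'])
E
```

```text
[[ 4.500e-03  9.548e-01  2.972e-01  5.025e-01]
 [-4.000e-04  2.972e-01 -9.548e-01  1.471e-01]
 [-1.000e+00  4.200e-03  1.700e-03  8.060e-02]
 [ 0.000e+00  0.000e+00  0.000e+00  1.000e+00]] [-3.65693891 -0.1340782  11.98506337] [-0.10778355  0.61191403 -0.02019255] -0.00014693347425608742
```

Pin about 5 mm in. A little more push is needed.

arm_command(series=[{"dp": [0.014,-0.002,0],"angular": [0,0,-0.001],"gripper": 0},{"dp": [0.015,-0.002,0],"angular": [0,0,-0.001],"gripper": 0},{"dp": [0.015,-0.002,0],"angular": [0,0,0],"gripper": 0},{"dp": [0.015,-0.002,0],"angular": [0,0,0],"gripper": 0},{"dp": [0.015,-0.002,0],"angular": [0,0,0],"gripper": 0},{"dp": [0.015,-0.002,0],"angular": [0,0,0],"gripper": 0},{"dp": [0.015,-0.002,0],"angular": [0,0,0],"gripper": 0},{"dp": [0.015,-0.002,0],"angular": [0,0,0],"gripper": 0}])

```text
clock: 27.6
position: [0.5025, 0.1471, 0.0787]
ee_rot: [0.572, 0.421, 0.567, -0.417]
contact_force: [-4.8, -1.2, 16.7]
width: 0.0
```

arm_command(series=[{"dp": [0.014,-0.002,0],"angular": [0,0,-0.001],"gripper": 0},{"dp": [0.014,-0.002,0],"angular": [0,0,-0.001],"gripper": 0},{"dp": [0.014,-0.002,0],"angular": [0,0,0],"gripper": 0},{"dp": [0.014,-0.002,0],"angular": [0,0,0],"gripper": 0},{"dp": [0.014,-0.002,0],"angular": [0,0,0],"gripper": 0},{"dp": [0.014,-0.002,0],"angular": [0,0,0],"gripper": 0},{"dp": [0.014,-0.002,0],"angular": [0,0,0],"gripper": 0},{"dp": [0.014,-0.002,0],"angular": [0,0,0],"gripper": 0}])

```text
clock: 28.6
position: [0.5025, 0.1471, 0.0787]
ee_rot: [0.574, 0.423, 0.565, -0.415]
contact_force: [-3.4, -1.9, 14.6]
width: -0.0
```

It stays at 0.0787 under about 15 N, so it has bottomed. Retreat and check.

arm_command(series=[{"dp": [-0.02,0,0],"angular": [0,0,0],"gripper": 0},{"dp": [-0.05,0,0],"angular": [0,0,0],"gripper": 0},{"dp": [-0.1,0,0],"angular": [0,0,0],"gripper": 0},{"dp": [-0.1,0,0],"angular": [0,0,0],"gripper": 0},{"dp": [-0.1,0,0],"angular": [0,0,0],"gripper": 0},{"dp": [-0.05,0,0],"angular": [0,0,0],"gripper": 0},{"dp": [0,0,0],"angular": [0,0,0],"gripper": 0},{"dp": [0,0,0],"angular": [0,0,0],"gripper": 0}])

```text
clock: 29.6
position: [0.5021, 0.1472, 0.1323]
ee_rot: [0.575, 0.423, 0.565, -0.415]
contact_force: [0.2, -0.3, -0.1]
width: -0.0002
```

```bash
python3 - <<'E'
from h import *
s=get_state();M=T(s);print(M[:3,3],s['contact_force'])
d=cap('wrist');save('w10',d)
im=d['image'].astype(int);m=((im[...,2]>70)&(im[...,0]<60)&(im[...,1]<110)&(im[...,2]-im[...,0]>50)).astype(np.uint8)
n,l,st,c=cv2.connectedComponentsWithStats(m)
for a,b in zip(st.tolist(),c):
    if 200<a[4]<9000: print(a,b,p2w(d,*b))
print('cover z',[p2w(d,*q)[2].round(4) for q in((230,180),(380,150),(320,120),(250,120))])
cv2.imwrite('pics/w10c.png',d['image'])
E
```

```text
[0.50209247 0.14721829 0.13229823] [ 0.24295033 -0.32597351 -0.09730119]
[93, 263, 27, 26, 569] [106.01054482 275.52196837] [0.47225881 0.24657669 0.08006387]
[308, 268, 22, 21, 360] [318.66111111 277.925     ] [0.50199773 0.1473015  0.08085118]
cover z [np.float64(0.0686), np.float64(0.0676), np.float64(0.0682), np.float64(0.0681)]
```

View pics/w10c.png

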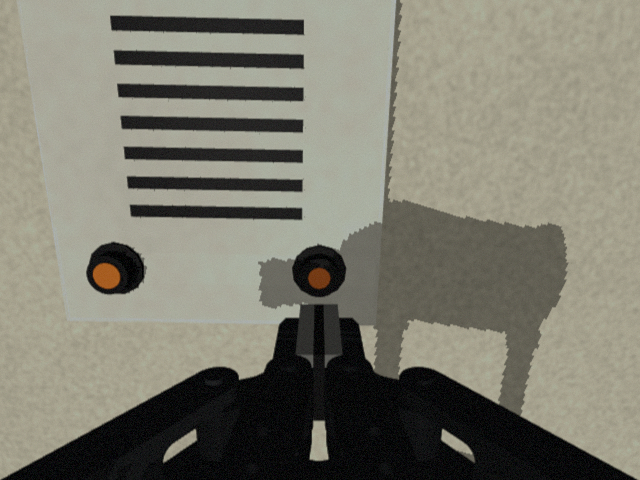

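The picture shows the new rivet's pin at (319,278), level within 1 mm of the set rivet's at (106,276). The tool is clear at 0.132 m.

```bash
python3 -c "from rig import sign_off; print(sign_off())"
```

```text
the job is handed in; nothing more can be done
None
```

The fresh rivet is seated in the cover's open hole with its pin pushed flush, and I handed the job in at about 29.7 s of the 48 s allowed. `sign_off` gives no verdict, so the result rests on my own checks.

- **Seating:** I released the rivet after a light 1.5 N contact. The wrist camera then showed it upright in the hole, its axis within about 1 mm of the hole centre I had measured before inserting it. Its pin top was 18–19 mm above the cover, so the pin was still up.
- **Pushing the pin:** I used the closed fingertips in small steps. The cover sank about 6 mm and bore, and then the pin slid in at about 12–13 N. It stopped at TCP z = 0.0787 and did not move under about another second at about 15 N. The highest vertical force I read was 16.7 N, against the 25 N limit. I only read the force between moves, so a brief higher peak could have been missed.
- **After backing off:** The new pin's top measured 0.0809 m and the neighbouring set rivet's 0.0801 m, a difference of 0.8 mm that is within camera error. The arm was clear at z = 0.132 m with no contact force.
- **Disagreements:** The gripper read about 17 mm while holding the 20 mm collar, though the grip looked sound in the picture and held. There was also a side force of 3–5 N while pressing, but the rivet stayed centred.
- **Not rechecked:** I did not re-measure the spent rivets or the other bench items at the end. The arm felt no contact with any of them.

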